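# Make up the desk gift set

### The arm

A 6-joint arm with a two-finger parallel gripper is mounted at the origin on the work surface. World frame = base frame: x ahead of the robot, y to its left, z up, the work surface at z = 0. Lengths are in m, angles in degrees, forces in N, time in s.
With the tool pointing down it reaches from about 0.25 to 0.8 m from the base axis. Payload 3.9 kg.
Tool frame: the origin (TCP) lies on the centre line of the jaws, within the pads' length; the fingertips stand arm.tip_reach ahead of it and the grasp point (between the pads) lies 11 mm behind it (arm.tip_reach is the distance from the TCP to the fingertips, in m); z points along the fingers, x is the direction in which the jaws open and shut, and the axes are right-handed (so a half turn about z gives the same grasp; the last joint's range is limited). The gripper opens to 85 mm and grips with 20 to 120 N. Pads are 22 mm wide; open, the fingers measure 114 mm over their backs; the gripper's body (76 mm by 85 mm) begins 54 mm behind the grasp point. The pads swing forward as they close: fully open they stand 13 mm farther back than shut.
Start: joints at [74.313, 14.897, -7.913, 67.191, 0, 90], TCP at [0.142, 0.505, 0.239] pointing down, gripper open.
Joint ranges: [-159.42, 159.42], [-47.68, 98.78], [-73.54, 78.23], [-108.79, 121.32], [-90, 84.71], [-180, 180]. Speed limits (degrees/s): [147.25, 147.25, 180, 180, 180, 180].

### API

Orientations are given as a 3x3 rotation matrix whose columns are the frame's x, y, z axes.
In Python, from bench import arm, jaws, sensors, camera, order gives the robot as it stands. Calls block until the motion is done:
- arm.move_pose(position, orientation): joint-space move of the TCP to a pose.
- arm.move_l(position, ori=None, max_speed=0.15): straight line of the TCP; ori=None keeps the orientation; max_speed is the mean speed in m/s.
- arm.set_joints(angles): joint-space move.
- jaws.open_gripper() and jaws.close_gripper(): open the fingers fully, or close them until they stop; the grip force is fixed at half the most.
- arm.wait(seconds).
- arm.solve_ik(position, orientation): joint angles nearest the present ones, or None.
- sensors.read_state(): the state.
- camera(name): name is "scene" or "top"; returns a dict with "image" (420x560x3 uint8, red, green, blue), "fx", "fy", "cx", "cy" (pixels), "R" (3x3) and "t" (3): a world point X has camera coordinates R X + t. Camera axes: x right, y down, z forward; pixel columns grow to the right and rows downward; lengths in m; the calibration is good to about 2 mm. A picture is of the moment at which its call begins. There is no depth.
A pose or a line that the arm cannot do raises arm.IKError and nothing moves.
- order.hand_in(): hands the job in, once; it reports no verdict.
The state is a dict: "time_s": time; "joint_positions": joint angles; "joint_vel": joint speeds; "effort": joint torques, N m; "position": TCP position; "orientation": TCP orientation; "force": force on the tool from outside, world axes, zero at the start; "wrist_torque": the same for the moment, N m; "gripper_width": finger opening in m.
Only numpy, scipy, OpenCV 4.12 (cv2) and the standard library are available. Lean on these libraries where they do the work, as an engineer would, in place of code of your own. Each camera call takes 0.05 s, during which the arm holds its last target.

### The job

Make up the desk gift set in the dark wooden tray: put the small ink jar in the round recess, the short eraser in the long oblong recess, the steel sharpener in the small oblong recess and the hand stamp, knob up, in the square recess, each lying flat on the floor of its recess. The large ink jar and the long eraser are not part of the set: leave them where they are, and keep both ink jars upright throughout.

Things in the scene. Friction and masses are not known exactly. Their poses are not given: they have to be found in the camera images.
- ink_jar_small: The SMALL ink jar, which belongs to the set: round, amber glass with paper band, 42 mm diameter, 44 mm high in all; its black cap is 36 mm in diameter and takes the upper 12 mm. About 90 g. Origin: centre of its underside, z up along its axis. Stands upright on the counter.
- eraser_short: The SHORT block eraser, which belongs to the set: white block with card sleeve, 60 mm long (its x axis), 24 mm wide (y), 22 mm high (z). About 45 g. Origin: centre of its underside. Lies flat on the counter; either end may come first in its recess.
- sharpener: The steel pencil sharpener: a small metal block with a blade on top, 34 mm long (x), 22 mm wide (y), 22 mm high (z, plus 1 mm of blade and screw). About 70 g. Origin: centre of its underside.
- stamp: The hand stamp: square wooden base 44 x 44 mm (sides along x and y), 18 mm thick with the rubber, and above it a turned wooden knob handle on its axis, 28 mm diameter from 44 to 58 mm above the underside, narrower above and below, top at 68 mm. About 60 g. Origin: centre of its underside, z up.
- ink_jar_large: LOOK-ALIKE, to be left alone: the large ink jar, same make as the small one but 60 mm diameter and 64 mm high. Origin: centre of its underside.
- eraser_long: LOOK-ALIKE, to be left alone: the long block eraser, same make as the short one but 90 mm long (x), 24 mm wide, 22 mm high. Origin: centre of its underside.
- well_jar: Kraft-card insert, 96 x 96 x 10 mm, with a 5 mm deep round recess, 63 mm in diameter, in its middle: the place of the small ink jar. Fixed. Origin: centre of its underside, 4 mm above the counter; recess floor 5 mm and rim 10 mm above the origin. One of four inserts lying two by two (centres 97 mm apart, in changing order) in a 206 mm square dark tray, 14 mm high.
- well_eraser: Kraft-card insert, 96 x 96 x 10 mm, with a 5 mm deep long oblong recess, 81 mm along its x by 47 mm along its y, in its middle: the place of the short eraser. Fixed. Origin: centre of its underside, 4 mm above the counter; recess floor 5 mm and rim 10 mm above the origin. One of four inserts lying two by two (centres 97 mm apart, in changing order) in a 206 mm square dark tray, 14 mm high.
- well_sharpener: Kraft-card insert, 96 x 96 x 10 mm, with a 5 mm deep small oblong recess, 55 mm along its x by 43 mm along its y, in its middle: the place of the sharpener. Fixed. Origin: centre of its underside, 4 mm above the counter; recess floor 5 mm and rim 10 mm above the origin. One of four inserts lying two by two (centres 97 mm apart, in changing order) in a 206 mm square dark tray, 14 mm high.
- well_stamp: Kraft-card insert, 96 x 96 x 10 mm, with a 5 mm deep square recess, 65 x 65 mm (sides along x and y), in its middle: the place of the stamp. Fixed. Origin: centre of its underside, 4 mm above the counter; recess floor 5 mm and rim 10 mm above the origin. One of four inserts lying two by two (centres 97 mm apart, in changing order) in a 206 mm square dark tray, 14 mm high.
Mind the look-alikes: they are no part of the job. Leave any yellow look-alike of the ink_jar_small alone.

How it is judged (in metres and radians):
At the end, for the whole second after the job is handed in: Small jar, short eraser, sharpener and stamp each upright (0.1 rad) on the floor of their own recess (height within 3 mm, centre within 17 mm, so wholly inside), released, at rest; large jar and long eraser at rest, upright, within 30 mm of their starts (horizontal distance between ink_jar_small and well_jar below 0.017 m and z of ink_jar_small in the frame of well_jar below 0.008 m and angle between each of ink_jar_small, eraser_short, sharpener, stamp, ink_jar_large, eraser_long's own z axis and vertical below 0.1 rad and linear speed of each of ink_jar_small, eraser_short, sharpener, stamp, ink_jar_large, eraser_long below 0.02 m/s and horizontal distance between eraser_short and well_eraser below 0.017 m and z of eraser_short in the frame of well_eraser below 0.008 m and horizontal distance between sharpener and well_sharpener below 0.017 m and z of sharpener in the frame of well_sharpener below 0.008 m and horizontal distance between stamp and well_stamp below 0.017 m and z of stamp in the frame of well_stamp below 0.008 m and distance of each of ink_jar_large, eraser_long from where it was at the start of the episode below 0.03 m); the robot touches nothing.
It fails at once if an ink jar is tipped by more than about 30 degrees (angle between any of ink_jar_small, ink_jar_large's own z axis and vertical above 0.52 rad).
It also fails if it takes over 99 s, if anything falls off the work surface, if the arm or the gripper's body presses on something with over 40 N, if the wrist force passes 120 N, or if a joint passes its speed limit or range.

## Working session

There is one attempt and no reset: what is moved stays moved. The work goes in short steps, each a Python script; the robot and the scene stay as the last script left them, time stands still between calls to the robot, and variables do not carry over. Pictures are saved under pics/ and viewed, and the job is handed in when it is done.

```bash
mkdir -p pics; ls
python3 - <<'E'
from bench import arm,sensors,camera
import cv2,numpy as np
for n in("scene","top"):
    c=camera(n);cv2.imwrite(f"pics/{n}0.png",c["image"][:,:,::-1]);print(n,c["fx"],c["fy"],c["cx"],c["cy"],np.round(c["R"],4).tolist(),c["t"])
s=sensors.read_state();print(s["time_s"],s["position"],s["orientation"],s["gripper_width"],arm.tip_reach)
E
```

```text
pics
scene 416.1272726489496 416.1272726489496 277.54522703088514 202.10576536653184 [[-0.814, 0.5808, -0.0026], [0.411, 0.5729, -0.7091], [-0.4104, -0.5783, -0.7051]] [ 0.40496658 -0.15011967  1.29175645]
top 379.957087405161 379.957087405161 278.6217125685754 206.68582360520446 [[-0.0188, -0.9996, 0.0195], [-0.9973, 0.0174, -0.0719], [0.0715, -0.0208, -0.9972]] [-0.02618548  0.45459638  0.81686537]
0.1 [0.14181134 0.50487737 0.23854808] [[ 2.70400710e-01  9.62747753e-01 -4.67911325e-04]
 [ 9.62746295e-01 -2.70401115e-01 -1.67583968e-03]
 [-1.73993464e-03  2.66834634e-06 -9.99998486e-01]] 0.08528646586969102 0.008
```

View pics/scene0.png

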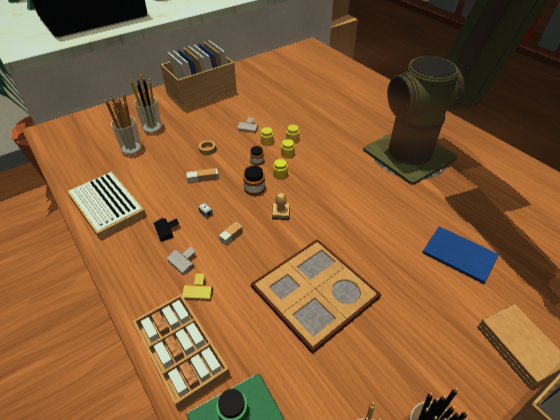

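View pics/top0.png

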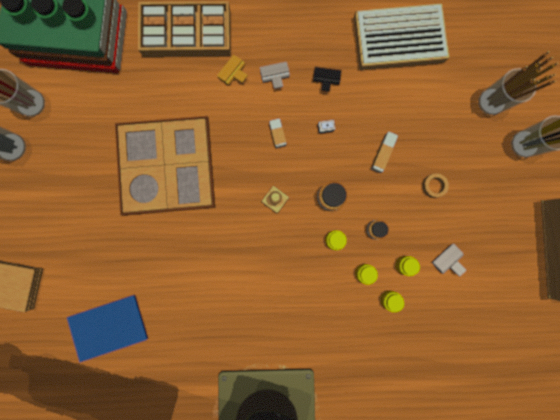

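Run:
```python
import cv2
a=cv2.imread("pics/top0.png")
cv2.imwrite("pics/c1.png",cv2.resize(a[105:225,105:225],None,fx=5,fy=5,interpolation=cv2.INTER_CUBIC))
cv2.imwrite("pics/c2.png",cv2.resize(a[110:285,250:450],None,fx=4,fy=4,interpolation=cv2.INTER_CUBIC)[:600])
cv2.imwrite("pics/c3.png",cv2.resize(a[210:290,310:450],None,fx=5,fy=5,interpolation=cv2.INTER_CUBIC)[:600])
```

```text
(no output)
```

View pics/c1.png

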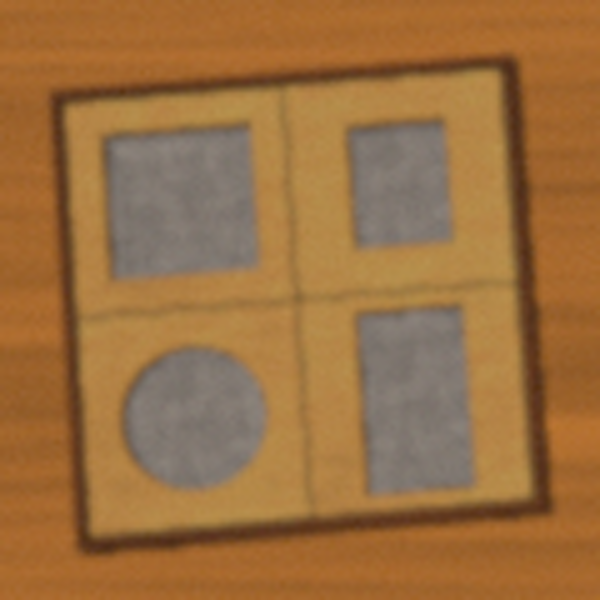

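View pics/c2.png

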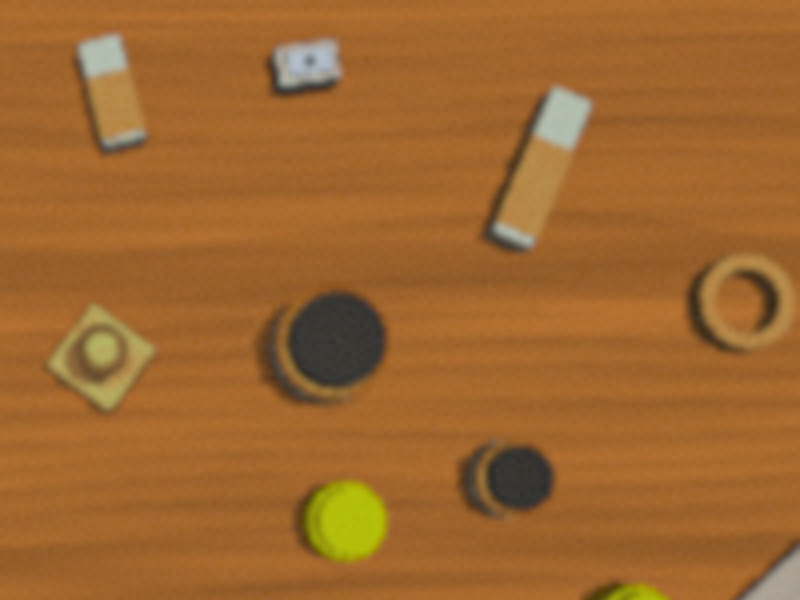

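View pics/c3.png

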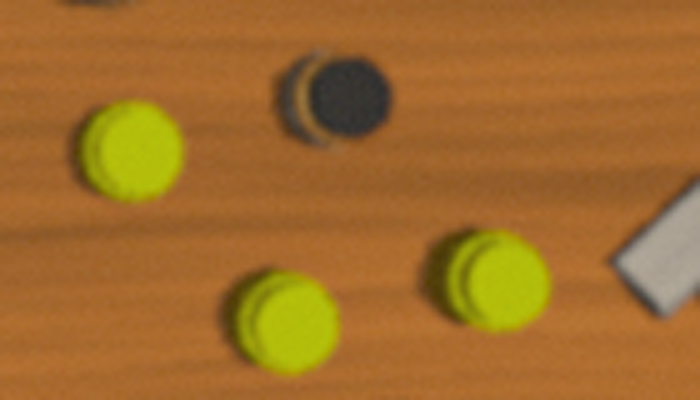

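```bash
cat > h.py <<'E'
import numpy as np,cv2
from bench import arm,jaws,sensors,camera,order
def cam(n):
    c=camera(n);c["R"]=np.array(c["R"]);c["t"]=np.array(c["t"]);return c
def unproj(c,u,v,z):
    d=c["R"].T@np.array([(u-c["cx"])/c["fx"],(v-c["cy"])/c["fy"],1]);o=-c["R"].T@c["t"]
    return o+d*(z-o[2])/d[2]
def proj(c,X):
    X=np.asarray(X).reshape(-1,3);p=X@c["R"].T+c["t"];return p[:,:2]/p[:,2:]*c["fx"]+[c["cx"],c["cy"]]
def box(x,y,z,ang,l,w):
    a=np.radians(ang);R=np.array([[np.cos(a),-np.sin(a)],[np.sin(a),np.cos(a)]])
    p=np.array([[l,w],[-l,w],[-l,-w],[l,-w]])/2@R.T+[x,y];return np.c_[p,np.full(4,z)]
def circ(x,y,z,r):
    t=np.linspace(0,2*np.pi,40);return np.c_[x+r*np.cos(t),y+r*np.sin(t),np.full(40,z)]
def overlay(c,shapes,fn,roi,s):
    u0,u1,v0,v1=roi
    im=cv2.resize(c["image"][v0:v1,u0:u1,::-1],None,fx=s,fy=s,interpolation=cv2.INTER_CUBIC)
    for p in shapes:
        q=(proj(c,p)-[u0,v0]+.5)*s
        cv2.polylines(im,[np.round(q).astype(int)],True,(255,0,255),1)
    cv2.imwrite(fn,im)
E
python3 - <<'E'
from h import *
c=cam("top")
def P(p,off,s,z): return unproj(c,off[0]+(p[0]+.5)/s-.5,off[1]+(p[1]+.5)/s-.5,z)
def rect(ps,off,s,z):
    q=np.array([P(p,off,s,z)[:2] for p in ps]);e=[q[1]-q[0],q[2]-q[1],q[3]-q[2],q[0]-q[3]]
    print(np.round(q.mean(0),4),[round(1000*float(np.linalg.norm(v)),1) for v in e],[round(float(np.degrees(np.arctan2(v[1],v[0]))),1) for v in e])
o1=(105,105);o2=(250,110)
print("tray");rect([(57,93),(514,60),(549,510),(85,548)],o1,5,.014)
print(P((300,299),o1,5,.014),"jarwell",P((195,418),o1,5,.014))
print("stampwell");rect([(104,136),(250,123),(260,268),(112,280)],o1,5,.014)
print("sharpwell");rect([(350,128),(442,119),(452,240),(358,248)],o1,5,.014)
print("erwell");rect([(359,314),(461,306),(475,487),(369,495)],o1,5,.014)
print("er");rect([(78,42),(121,35),(146,138),(104,150)],o2,4,.022)
print("sharp");rect([(275,45),(337,40),(341,75),(279,84)],o2,4,.022)
print("stamp");rect([(94,303),(156,350),(109,412),(46,365)],o2,4,.018)
print("knob",P((101,349),o2,4,.068))
print("sj",P((520,478),o2,4,.044),P((350,97),(310,210),5,.044),"lj",P((337,340),o2,4,.064))
for n in [(133,151),(290,323),(500,281)]:print("y",P(n,(310,210),5,.04))
E
```

```text
tray
[0.5513 0.2144] [202.4, 202.0, 202.2, 202.8] [-86.5, -176.0, 93.7, 4.1]
[0.55209636 0.21521538 0.014     ] jarwell [0.5000349  0.26086333 0.014     ]
stampwell
[0.5964 0.2674] [64.4, 65.4, 64.9, 64.7] [-85.5, -175.9, 93.9, 3.7]
sharpwell
[0.6031 0.171 ] [40.9, 54.7, 41.5, 54.2] [-85.0, -175.5, 94.1, 3.8]
erwell
[0.5063 0.1644] [44.9, 80.5, 46.3, 80.3] [-86.3, -175.8, 93.4, 3.1]
er
[ 0.6183 -0.0353] [24.2, 59.5, 24.1, 62.3] [-81.3, -167.7, 105.3, 12.3]
sharp
[ 0.6338 -0.1443] [34.7, 19.9, 34.9, 22.1] [-86.1, -175.3, 97.6, 4.3]
stamp
[ 0.471  -0.0266] [42.8, 42.8, 43.1, 43.1] [-128.3, 141.8, 52.2, -38.5]
knob [ 0.47076989 -0.02601399  0.068     ]
sj [ 0.40058162 -0.24742884  0.044     ] [ 0.40084745 -0.24738556  0.044     ] lj [ 0.47378295 -0.14880157  0.064     ]
y [ 0.37970349 -0.15496041  0.04      ]
y [ 0.30598494 -0.2193949   0.04      ]
y [ 0.32175451 -0.30956916  0.04      ]
```

Run:
```python
from h import *
sh=[box(.5517,.2148,.014,3.9,.206,.206),box(.5968,.2666,.014,3.9,.065,.065),box(.6034,.1698,.014,3.9,.055,.043),box(.5066,.1631,.014,3.9,.081,.047),circ(.5001,.2599,.014,.0315),
box(.6183,-.0353,.022,13.3,.06,.024),box(.6338,-.1443,.022,6,.022,.034),box(.471,-.0266,.018,51.7,.044,.044),box(.471,-.0266,0,51.7,.044,.044),circ(.471,-.0266,.051,.014),
circ(.4007,-.2474,.044,.018),circ(.4007,-.2474,0,.021),circ(.4738,-.1488,0,.03),box(.6183,-.0353,0,13.3,.06,.024),box(.6338,-.1443,0,6,.022,.034)]
s=cam("scene");t=cam("top")
overlay(s,sh,"pics/o1.png",(165,315,135,255),5)
overlay(s,sh,"pics/o2.png",(245,385,230,350),5)
overlay(t,sh,"pics/o3.png",(250,400,105,245),4)
```

```text
(no output)
```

View pics/o1.png

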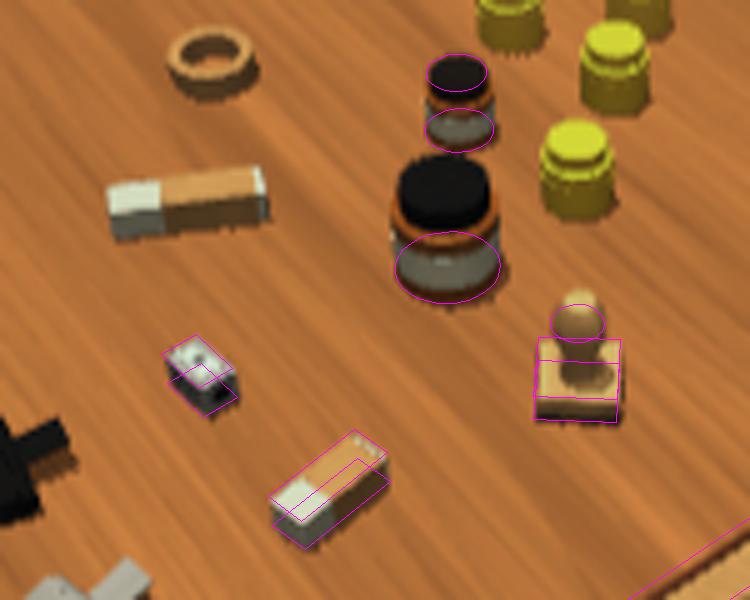

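View pics/o2.png

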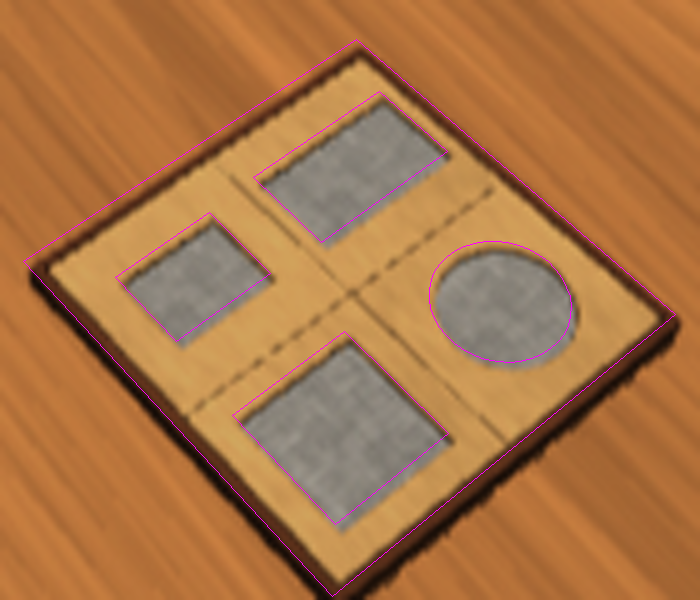

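View pics/o3.png

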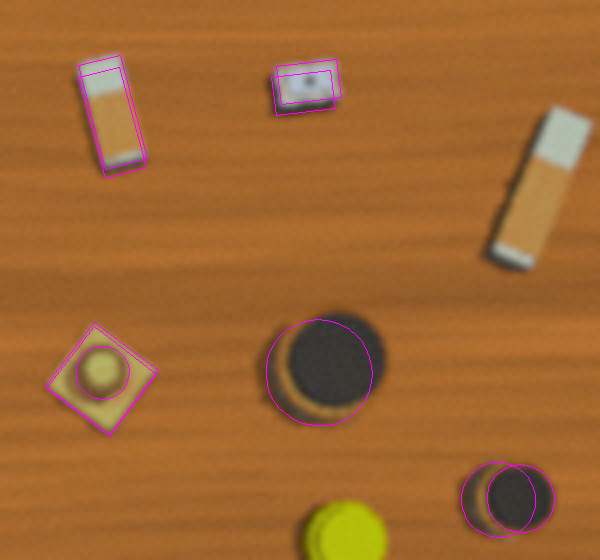

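```bash
cat >> h.py <<'E'
def ori(a):
    a=np.radians(a);c,s=np.cos(a),np.sin(a);return np.array([[c,s,0],[s,-c,0],[0,0,-1.]])
def st(m):
    s=sensors.read_state();print(m,round(s["time_s"],2),np.round(s["position"],4),"w",round(s["gripper_width"],4),"F",np.round(s["force"],1),"j6",round(s["joint_positions"][5],1),flush=True);return s
def best(p,a):
    j0=np.array(sensors.read_state()["joint_positions"]);b=None
    for k in(0,180,-180):
        j=arm.solve_ik(p,ori(a+k))
        if j is None: continue
        d=np.abs(np.array(j)-j0).max()
        if b is None or d<b[0]: b=(d,a+k)
    print("ik",b);return b[1]
def pick(x,y,a,z,up=.14):
    a=best([x,y,up],a);arm.move_pose([x,y,up],ori(a));arm.move_l([x,y,z+.015],ori(a),.2);arm.move_l([x,y,z],ori(a),.05)
    st("down");jaws.close_gripper();st("closed");arm.move_l([x,y,up],ori(a),.15);st("lifted")
def place(x,y,a,z,up=.14):
    a=best([x,y,up],a);arm.move_pose([x,y,up],ori(a));arm.move_l([x,y,z+.02],ori(a),.2);arm.move_l([x,y,z],ori(a),.04)
    st("down");jaws.open_gripper();st("open");arm.move_l([x,y,up],ori(a),.2);st("up")
E
python3 - <<'E'
from h import *
pick(.4007,-.2474,-45,.016,.16)
s=cam("scene");cv2.imwrite("pics/j1.png",s["image"][:,:,::-1])
E
```

```text
ik (np.float64(106.00421023549023), -45)
down 4.31 [ 0.4004 -0.2473  0.0158] w 0.0853 F [ 0.1 -0.  -0.1] j6 103.3
closed 4.79 [ 0.4009 -0.2476  0.0165] w 0.0403 F [-1.5  0.7  5.9] j6 103.3
lifted 5.9 [ 0.4    -0.247   0.1591] w 0.0403 F [ 0.2  0.6 -1.1] j6 103.3
```

View pics/j1.png

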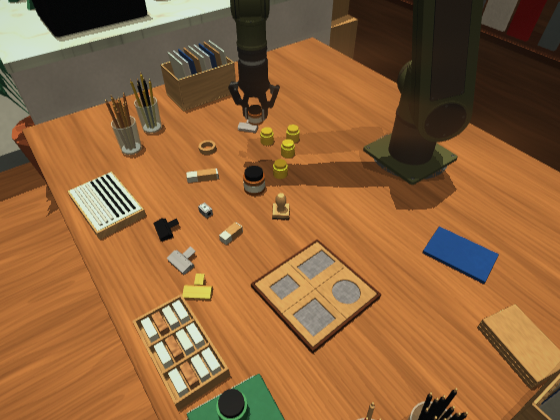

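The small jar hangs upright in the jaws at about (255,115); its neighbours have not moved. Next I place it and pick the eraser.

Run:
```python
from h import *
place(.5001,.2599,-45,.0265,.14)
pick(.6183,-.0353,103.3,.0155)
s=cam("scene");cv2.imwrite("pics/j2.png",s["image"][:,:,::-1])
```

```text
ik (np.float64(59.15417601285658), -45)
down 9.09 [0.5    0.2599 0.0263] w 0.0402 F [ 0.1 -0.1 -0.8] j6 162.5
open 9.61 [0.5002 0.2599 0.0266] w 0.0852 F [0.4 0.7 0.1] j6 162.5
up 10.32 [0.4995 0.2596 0.1392] w 0.0856 F [0.8 0.4 0.1] j6 162.5
ik (np.float64(30.725600840438208), 283.3)
down 12.68 [ 0.618  -0.0354  0.0153] w 0.0856 F [ 0.2  0.4 -0.3] j6 163.4
closed 13.28 [ 0.6187 -0.0353  0.0159] w 0.0224 F [ 0.  -1.2  1.2] j6 163.4
lifted 14.26 [ 0.6174 -0.0353  0.1389] w 0.0225 F [ 0.  -0.7 -1. ] j6 163.4
```

View pics/j2.png

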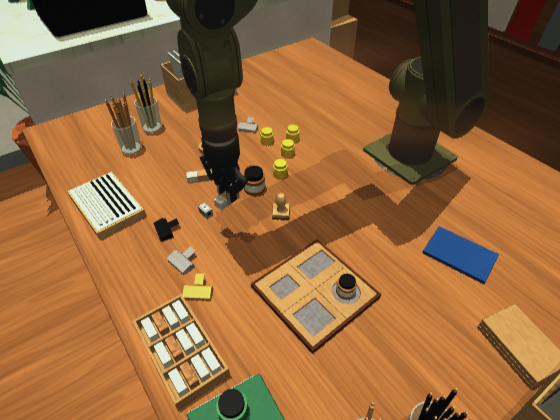

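The jar stands in the round recess (347,287), and the eraser is held near (225,200). Next are the eraser placement and the sharpener.

Run:
```python
from h import *
place(.5066,.1631,93.9,.0255)
pick(.6338,-.1443,6,.0155)
s=cam("scene");cv2.imwrite("pics/j3.png",s["image"][:,:,::-1])
```

```text
ik (np.float64(149.48667338374764), 93.9)
down 17.81 [0.5065 0.1631 0.0253] w 0.0223 F [-0.2  0.8 -0.5] j6 13.9
open 18.44 [0.5066 0.1631 0.0255] w 0.085 F [-0.4 -0.5 -0.4] j6 13.9
up 19.17 [0.506  0.1629 0.1393] w 0.085 F [-0.1 -0.2 -0.6] j6 13.9
ik (np.float64(57.22704641071225), 6)
down 21.57 [ 0.6335 -0.1443  0.0153] w 0.0853 F [-0.6  0.  -0.2] j6 71.2
closed 22.18 [ 0.6342 -0.1444  0.0159] w 0.0205 F [-0.7  0.1  1.4] j6 71.2
lifted 23.17 [ 0.633  -0.1441  0.1388] w 0.0204 F [ 1.   0.9 -0.7] j6 71.2
```

View pics/j3.png

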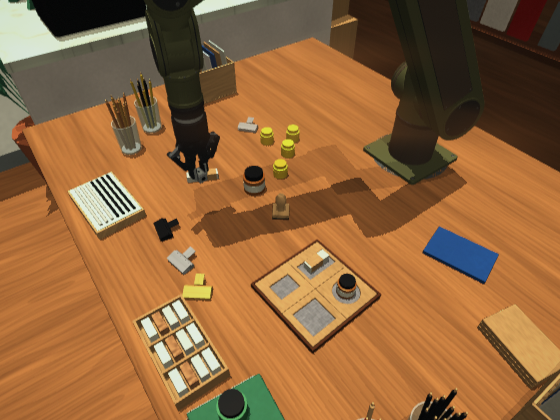

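The eraser lies in its recess (316,263) and the sharpener is held at (200,175). Next are the sharpener placement and the stamp, gripped by its knob.

Run:
```python
from h import *
place(.6034,.1698,93.9,.0255)
pick(.4708,-.0264,51.7,.038,.18)
s=cam("scene");cv2.imwrite("pics/j4.png",s["image"][:,:,::-1])
```

```text
ik (np.float64(59.3571136934335), 93.9)
down 25.69 [0.6033 0.1698 0.0253] w 0.0205 F [-0.6  0.  -0.6] j6 11.8
open 26.34 [0.6034 0.1698 0.0255] w 0.0856 F [ 0.5  0.2 -0.8] j6 11.8
up 27.07 [0.6027 0.1696 0.1391] w 0.0856 F [-0.1 -0.3 -1.4] j6 11.8
ik (np.float64(23.274435655875088), 51.7)
down 29.25 [ 0.4705 -0.0264  0.0379] w 0.0855 F [-0.4 -0.1 -0.2] j6 35.1
closed 29.83 [ 0.4711 -0.0263  0.0383] w 0.0264 F [-1.5  0.7  4.4] j6 35.1
lifted 30.93 [ 0.47   -0.0264  0.1791] w 0.0261 F [-0.4 -0.4 -1.5] j6 35.1
```

View pics/j4.png

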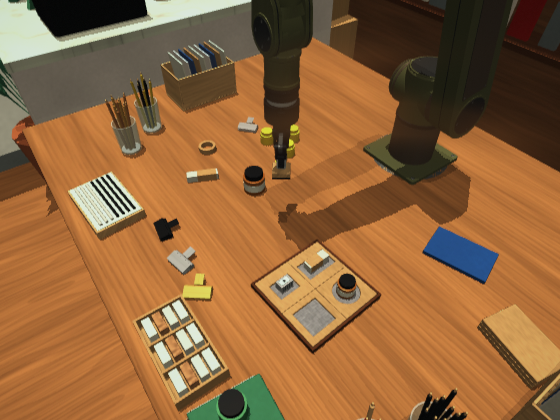

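The stamp hangs level from the knob at (282,170) and the sharpener is in its recess (285,285). I'll place the stamp, back off and check.

Run:
```python
from h import *
place(.5968,.2666,93.9,.0475,.18)
p=[.40,.05,.30];a=best(p,60);arm.move_pose(p,ori(a));arm.wait(.5);st("clear")
F=.009
sh=[circ(.5001,.2599,F+.044,.018),box(.5066,.1631,F+.022,3.9,.06,.024),box(.6034,.1698,F+.022,3.9,.034,.022),box(.5968,.2666,F+.018,3.9,.044,.044)]
s=cam("scene");t=cam("top")
cv2.imwrite("pics/k0.png",s["image"][:,:,::-1]);cv2.imwrite("pics/k3.png",t["image"][:,:,::-1])
overlay(s,sh,"pics/k1.png",(245,385,230,350),5)
overlay(t,sh,"pics/k2.png",(105,225,105,225),5)
```

```text
ik (np.float64(27.281704324396593), 93.9)
down 33.56 [0.5965 0.2666 0.0474] w 0.0261 F [-0.3 -0.1  1.8] j6 20.2
open 34.17 [0.5968 0.2666 0.0474] w 0.0853 F [0.4 0.4 1.1] j6 20.2
up 34.98 [0.5962 0.2663 0.1789] w 0.0851 F [-0.1 -0.2 -0.2] j6 20.2
ik (np.float64(27.553701355749133), 60)
clear 36.69 [0.4001 0.0501 0.2999] w 0.0851 F [0.2 0.5 0.2] j6 37.1
```

View pics/k1.png

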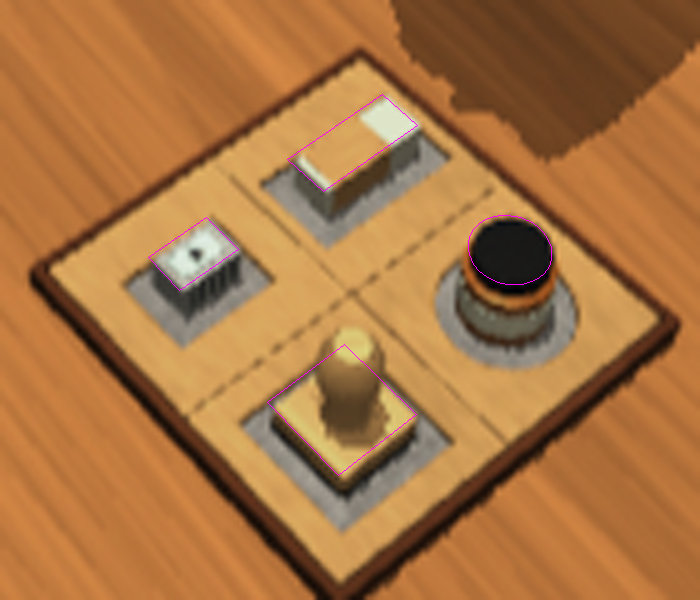

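View pics/k2.png

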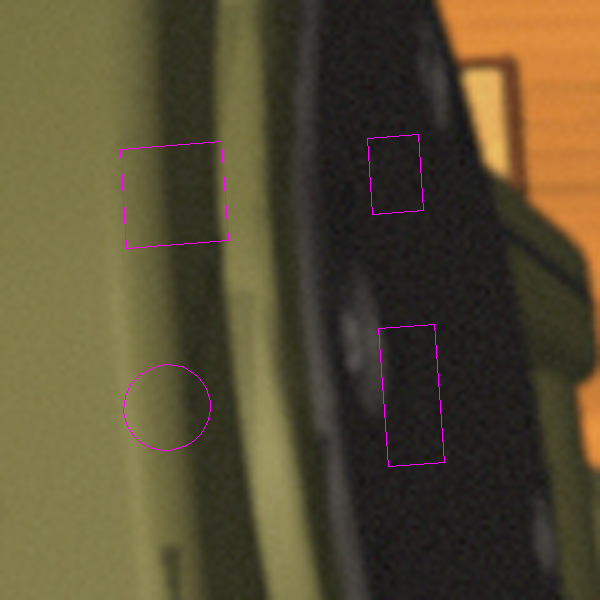

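View pics/k3.png

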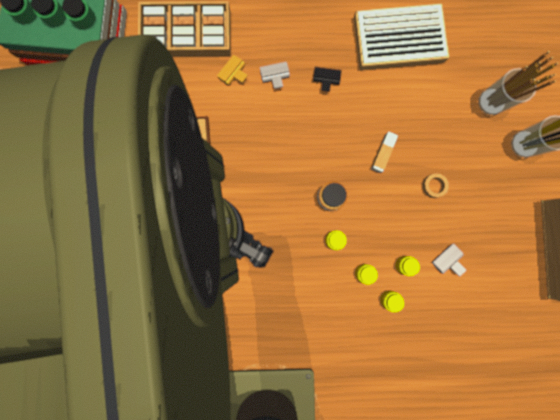

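The scene view shows all four items centred and flat in their recesses. The top view is blocked by the arm over the tray, but it shows the large jar (333,196) and the long eraser (385,152) unmoved. Handing in.

Run:
```python
from h import *
print(order.hand_in());st("end")
```

```text
the job is handed in; nothing more can be done
None
the job is handed in; nothing more can be done
```

The gift set is made up and handed in at about 37 s on the robot's clock. The small ink jar, short eraser, sharpener and stamp (knob up) are each in their own recess.

- **Set items:** in the last scene-camera picture all four lie flat and upright, within about 2 mm of where they should be. The gripper was open and well clear of everything.
- **Look-alikes:** the large jar and long eraser showed at the same pixels as at the start. The yellow jars were not moved either.
- **Forces:** the wrist force was never above about 6 N at the points I read.
- **Checks that failed:** the final top-camera check of the tray was blocked by the arm, so the placing was confirmed from the scene camera alone. I could not read the state after handing in, because the interface had closed.

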